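# Release the ratchet and lower the hold-down arm of a board-test fixture

### The job

On the board-test fixture, press the ratchet pawl's thumb tab down until the pawl is free of the teeth and stays free, then push the raised hold-down arm gently all the way down onto its stop over the circuit board. Only press and push, then take the hand away: pick up nothing, and leave the board and the loose things around the fixture where they are.

Things in the scene. Friction and masses are not known exactly. Their poses are not given: they have to be found in the camera images.
- fixture: Board-test fixture bolted to the bench: dark bed plate 250 x 140 x 18 mm, nest of low black rails with a green board, raised hold-down arm, two aluminium cheek plates (44 mm apart) carrying arm and pawl. Origin: centre of the plate's underside, on the bench; x along the long side, z up. Arm and pawl swing in its x-z plane (y = 0). Nothing but the raised arm stands above 140 mm.
- hold_arm: Dark steel hold-down arm, 20 mm wide, with the push bar at its free end and two rubber feet below. Origin: middle of the arm's hinge axis (along the fixture's y), 30 mm from the fixture's origin towards +x, 75 mm above the bench. From here the arm reaches towards the fixture's -x. A toothed wheel of radius 46 mm turns with the arm about this axis; the pawl's nose drops between its teeth from above.
- push_bar (a point): Black round cross bar at the arm's free end, the place to push: diameter 18 mm, 80 mm long along the fixture's y. Origin: its centre. At arm value q it is at x = 30 - 170 cos(0.9 - q), z = 75 + 170 sin(0.9 - q) mm in the fixture frame (208 mm high raised, 75 mm when down). With the pawl free about 3 to 9 N moves it. Over 80 N from the fingers is forcing or squeezing.
- hold_arm_angle (a joint): Angle of the hold-down arm in rad: 0 = fully raised (0.9 rad above level), 0.9 = fully down and level, on a hard stop. It counts as down above 0.85 (bar within 8 mm of its lowest). Starts between 0 and 0.1. The hinge is stiff: the arm stays where it is left and does not fall. With the pawl in, the teeth stop it at about 0.16 (0.2 if forced).
- thumb_tab (a point): Flat steel thumb tab at the pawl's tail, at the fixture's +x end: 34 x 36 x 6 mm (fixture's x, y, z), four dark ribs across it. Origin: centre of its upper face, 145 mm from the fixture's origin along +x, 124 mm above the bench with the pawl in; it goes down about 18 mm till fully free. About 2 to 4 N moves it. Over 80 N from the fingers is forcing.
- pawl: Steel see-saw pawl between the cheek plates, 12 mm wide, nose over the toothed wheel, thumb tab at its tail. Origin: on its pivot, which runs along the fixture's y at x = 95 mm, z = 105 mm.
- pawl_angle (a joint): Angle of the see-saw pawl in rad: 0 = nose down between the teeth (start), 0.35 = fully free, hard stop; pressing the tab down raises it. It counts as free above 0.22. The pivot is stiff: the pawl stays where it is left.
- board: Loose green circuit board 100 x 70 x 2 mm with black and grey components up to 11 mm tall, lying in the nest under the arm. Origin: centre of its underside. The arm fully down clears it by about 1.5 mm. Not to be moved.
- driver: Screwdriver 160 mm long with black handle, lying beside the fixture. Leave alone.
- flux: Small jar, diameter 40 mm, 75 mm tall, standing beside the fixture. Leave alone. Origin: centre of its foot.
- heatsink: Finned aluminium heatsink 50 x 40 x 30 mm beside the fixture. Leave alone. Origin: centre of its underside.
- coin_cell: Coin cell, diameter 24 mm, 5 mm thick, lying beside the fixture. Leave alone.
- carton: White carton 70 x 70 x 100 mm at the far side. Leave alone. Origin: centre of its underside.
- dispenser: Orange cone-shaped dispenser, foot diameter 84 mm, 140 mm tall, at the far side. Leave alone. Origin: centre of its foot.
- parts_tray: Dark open compartment tray 140 x 190 x 35 mm. Leave alone. Origin: centre of its underside.

How it is judged:
By the outcome, as a careful person would: the job done as asked, in the order asked, and still so for the second after the job is handed in, with the robot touching nothing.
It also fails if it takes over 43 s, if anything falls off the work surface, if the arm or the gripper's body presses on something with over 40 N, if the wrist force passes 120 N, or if a joint passes its speed limit or range.

### The arm

A 7-joint arm with a two-finger parallel gripper is mounted at the origin on the work surface. World frame = base frame: x ahead of the robot, y to its left, z up, the work surface at z = 0. Lengths are in m, angles in rad, forces in N, time in s.
With the tool pointing down it reaches from about 0.425 to 1.025 m from the base axis. Payload 9.4 kg.
Tool frame: the origin (TCP) lies at the very end of the fingers, on their centre line; the grasp point (between the pads) lies 19 mm behind it; z points along the fingers, y is the line along which they close (so a half turn about z gives the same grasp; the last joint's range is limited). The gripper opens to 85 mm and grips with 20 to 120 N. Pads are 22 mm wide; open, the fingers measure 114 mm over their backs; the gripper's body (76 mm by 85 mm) begins 54 mm behind the grasp point. The pads swing forward as they close: fully open they stand 13 mm farther back than shut.
Start: joints at [-1.267, 0.599, -0.003, 1.599, 0.002, 0.943, -0.08], TCP at [0.269, 0.673, 0.231] pointing down, gripper open.
Joint ranges: [-2.57, 2.57], [-0.35, 1.97], [-1.29, 1.29], [0.11, 2.56], [-1.05, 4.19], [0.11, 1.86], [-2.63, 2.63]. Speed limits (rad/s): [2.22, 2.22, 3.01, 3.01, 3.14, 3.14, 3.14].

### API

Orientations are given as a rotation vector (axis times angle).
In Python, from rig import env, cams, sign_off gives the robot as it stands.
- The arm moves only by the tool apply_moves, never from a script. Its argument "steps" is a list of rows, each a list of 3 entries, a list of its own where there are three numbers: the shift along the tool's x, y, z in mm, then the turn about the tool's z in rad, then the closure, from -1 (fully open) to 1 (shut). A call has 1 to 8 rows; each row is the pose to reach, as a shift and turn from the pose commanded when the call began, along the tool's axes at that moment; what a row does not reach only later rows make up. A row lasts 1/8 s, in which the tool goes at most 62.5 mm and 10.7 degrees, less where a joint would pass 70% of its speed; a pose out of reach is approached as far as the arm can. A call with a gripper value outside its range is refused whole. The fingers move at their own pace and stop on an object; the grip force is fixed at half the most. Time passes only in rows, so rows that repeat a pose let the fingers close. It gives the time, the measured TCP pose, the force, the opening and the grip force at its end, in the units of the state.
- env.state(): the state, without advancing time (a new reading comes with each control period).
- cams.get_image(name): name is "scene" or "top" or "wrist"; returns a dict with "img" (384x512x3 uint8, red, green, blue), "depth" (384x512 float32, m along the optical axis (not along the pixel's ray), 0 where there is no reading), "intrinsics" (3x3 intrinsics, pixels), "dist_coeffs" ([k1, k2, p1, p2, k3] as OpenCV has them; the pictures are not rectified), "world_to_cam" (4x4, takes a point from world to camera coordinates); the wrist camera has in their place "T_tool_cam" (4x4, takes a point from camera to tool coordinates, whose origin is the TCP and whose axes are the flange's). Camera axes: x right, y down, z forward; pixel columns grow to the right and rows downward; lengths in m; the calibration is good to about 2 mm. A picture is of the moment at which its call begins: read the wrist's pose just before it.
- sign_off(): hands the job in; it is judged then, once.
The state is a dict: "t": time; "joints": joint angles; "qd": joint speeds; "tau": joint torques, N m; "tool_pos": TCP position; "eef_rot": TCP orientation; "force": force on the tool from outside, world axes, zero at the start; "wrist_torque": the same for the moment, N m; "width": opening from 0.0 (shut) to 1.0 (fully open); "finger_force": force on a finger pad.
Only numpy, scipy, OpenCV 4.12 (cv2) and the standard library are available. Lean on these libraries where they do the work, as an engineer would, in place of code of your own. Each camera call takes 0.05 s, during which the arm holds its last target. There are 200 camera calls.

## Working session

There is one attempt and no reset: what is moved stays moved. The work goes in short steps, Python scripts to look and compute and a tool call to move; the robot and the scene stay as the last step left them, time stands still between calls to the robot, and variables do not carry over. Pictures are saved under pics/ and viewed, at most 10 in all, crops included, and the job is handed in when it is done.

Besides the shell and the picture viewer there is one more tool, called after ">>>" as name(argument=value, ...) on one line, values as JSON. apply_moves: Moves the arm, as the interface text tells. Its arguments: {"type":"object","properties":{"steps":{"type":"array","items":{"type":"array"}}},"required":["steps"]}

```bash
mkdir -p pics; python3 - <<'E'
from rig import env,cams
import cv2,numpy as np
s=env.state();print(s)
for n in("scene","top"):
    d=cams.get_image(n);cv2.imwrite(f"pics/{n}0.png",cv2.resize(d["img"][:,:,::-1],None,fx=1.5,fy=1.5))
    np.savez(f"{n}0.npz",**d);print(n,d["intrinsics"],d["dist_coeffs"],d["world_to_cam"])
E
```

```text
{'t': 0.0, 'joints': array([-1.26667483,  0.60017544, -0.00253983,  1.60014429,  0.00179536,
        0.94292013, -0.07979635]), 'qd': array([-0.00108031, -0.00014379, -0.00252035, -0.00030582,  0.00040504,
       -0.00020178, -0.0012469 ]), 'tau': array([-8.01612368e-04, -7.76453161e+01,  1.56443797e+00, -2.58019799e+01,
        1.22345594e-02,  8.94555647e-03,  2.36465883e-05]), 'tool_pos': array([0.26930595, 0.67259895, 0.23037552]), 'eef_rot': array([-5.94466091e-01, -3.08466721e+00,  2.57087720e-03]), 'force': array([-0.15261987,  0.41759205, -0.4416849 ]), 'wrist_torque': array([-0.03232258,  0.0117456 ,  0.0414278 ]), 'finger_force': 0.0, 'width': 0.9994651675918482}
scene [[477.95558372   0.         259.0451406 ]
 [  0.         477.95558372 189.22261296]
 [  0.           0.           1.        ]] [0.02102116 0.         0.         0.         0.        ] [[-5.40157587e-01  8.41563400e-01  9.07766558e-04  3.69660756e-01]
 [ 7.17690160e-01  4.61212305e-01 -5.21731774e-01 -2.86501363e-01]
 [-4.39489039e-01 -2.81165881e-01 -8.53109097e-01  1.63318547e+00]
 [ 0.00000000e+00  0.00000000e+00  0.00000000e+00  1.00000000e+00]]
top [[440.35120847   0.         252.29963727]
 [  0.         440.35120847 191.02689845]
 [  0.           0.           1.        ]] [-0.02357362  0.          0.          0.          0.        ] [[-0.01666243 -0.99984313 -0.00600692 -0.06191369]
 [-0.98147524  0.01750256 -0.19078786  0.59408737]
 [ 0.19086306  0.00271666 -0.98161291  1.32677839]
 [ 0.          0.          0.          1.        ]]
```

View pics/scene0.png

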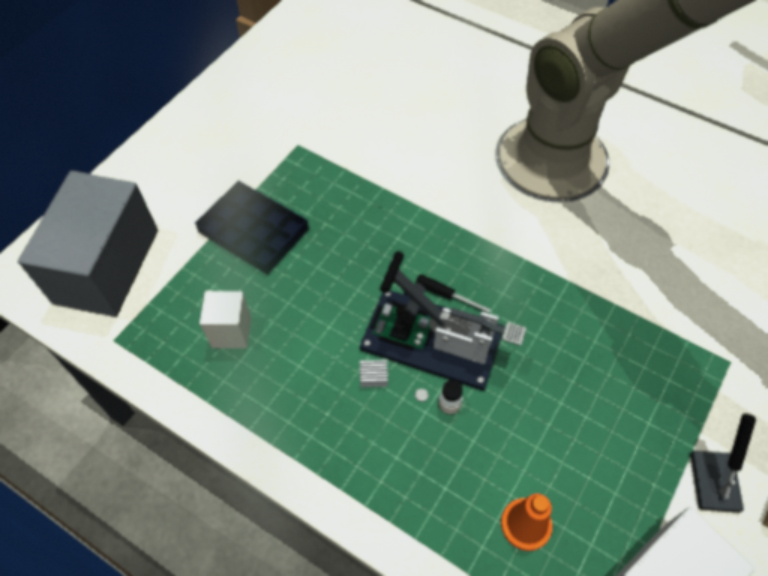

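View pics/top0.png

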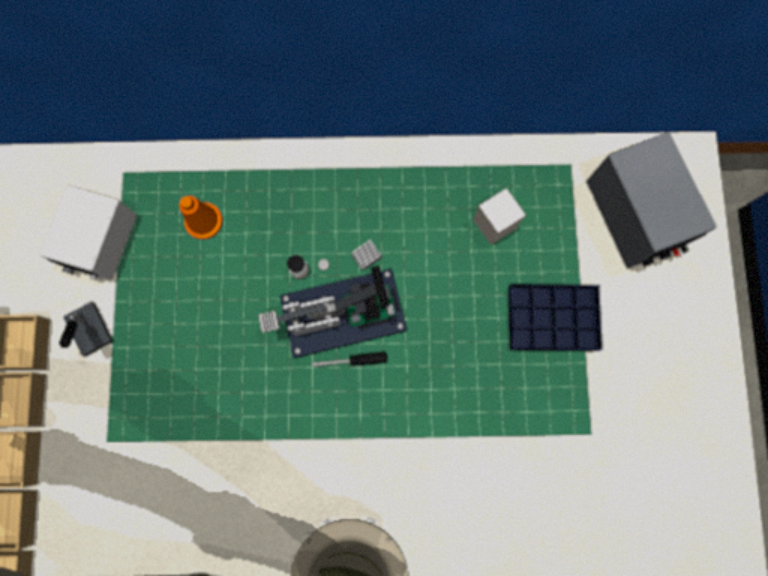

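The top view shows the fixture, with the tab around (269,322) of the 1.5x picture and the push bar around (379,287). The fixture's +x points to image left, which is world +y. In the scene view the tab is at (514,333) and the bar at (392,272). I'll enlarge both.

```bash
python3 - <<'E'
import cv2,numpy as np
a=np.load("top0.npz")["img"][170:250,165:285,::-1]
b=np.load("scene0.npz")["img"][160:265,235:355,::-1]
a=cv2.resize(a,None,fx=6,fy=6,interpolation=cv2.INTER_CUBIC);cv2.imwrite("pics/topc.png",a)
b=cv2.resize(b,None,fx=5,fy=5,interpolation=cv2.INTER_CUBIC);cv2.imwrite("pics/scenec.png",b)
E
```

```text
(no output)
```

View pics/topc.png

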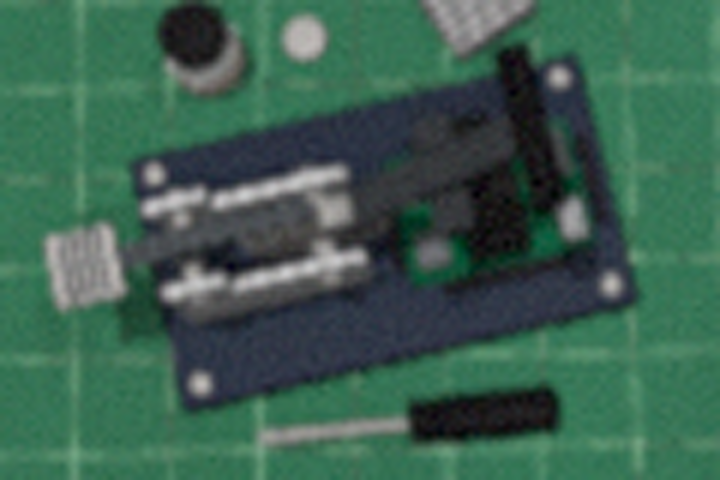

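View pics/scenec.png

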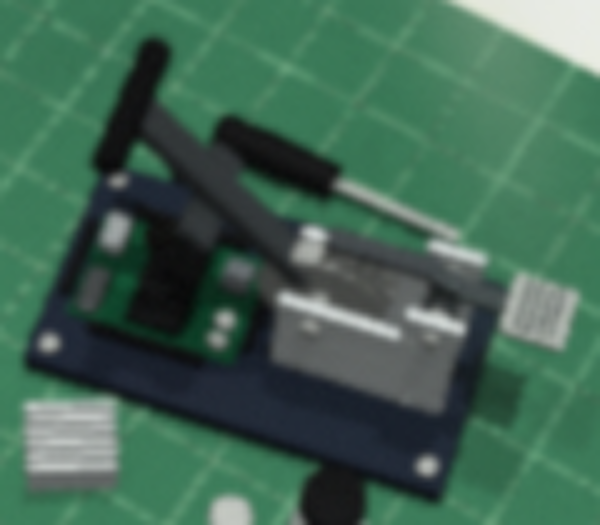

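Top crop: the tab centre is at (86,265), the bar runs from (512,47) to (548,208), and the screws are at (154,173), (201,384), (611,284) and (560,76). Scene crop: the tab is at (540,310), the bar centre at (130,106), and the screws at (48,343), (427,465) and (117,180). Next I'll fit the fixture pose to these.

```bash
cat > fit.py <<'E'
import cv2,numpy as np
from scipy.optimize import least_squares
T=np.load("top0.npz");S=np.load("scene0.npz")
un=lambda p,f,o:(np.array(p)+.5)/f-.5+o
def bar(q):return np.array([.03-.17*np.cos(.9-q),0,.075+.17*np.sin(.9-q)])
def proj(d,P):
    W=d["world_to_cam"];return cv2.projectPoints(P,cv2.Rodrigues(W[:3,:3])[0],W[:3,3],d["intrinsics"],d["dist_coeffs"])[0][:,0]
def F(p):
    x,y,a,q,sx,sy=p
    b=bar(q);P=np.array([[sx,sy,.018],[sx,-sy,.018],[-sx,sy,.018],[-sx,-sy,.018],[.145,0,.124],b])
    c,s=np.cos(a),np.sin(a);return P@np.array([[c,-s,0],[s,c,0],[0,0,1]]).T+[x,y,0]
# fixture +y = world -x side? +x=world +y, z up -> +y = world -x (image bottom in top view)
t=un([[201,384],[154,173],[611,284],[560,76],[86,265],[530,127]],6,[165,170])
s=un([[427,465],[48,343],[540,310],[130,106]],5,[235,160]) # far-side (fixture -y) screws
def res(p):
    P=F(p);return np.r_[(proj(T,P)-t).ravel(),(proj(S,P[[1,3,4,5]])-s).ravel()]
if __name__=="__main__":
    r=least_squares(res,[.6,.05,1.6,.05,.11,.055],x_scale=[.1,.1,.1,.1,.01,.01]);print(r.x,"\n",r.fun.round(2).reshape(-1,2))
    print(F(r.x).round(4))
    np.save("pose.npy",r.x)
    K=T["intrinsics"]
    for n,d,u in(("top",T,t[[4,5,0,3]]),("scene",S,s[[2,3,0,1]])):
        for p in u:
            z=np.median(d["depth"][int(p[1])-1:int(p[1])+3,int(p[0])-1:int(p[0])+3])
            xy=cv2.undistortPoints(p[None,None],d["intrinsics"],d["dist_coeffs"])[0,0]
            print(n,(np.linalg.inv(d["world_to_cam"])@np.r_[xy*z,z,1])[:3].round(4))
E
python3 fit.py
```

```text
[0.54599067 0.00693766 1.79695668 0.05109142 0.1122512  0.0571289 ] 
 [[-0.32  0.23]
 [-0.2   1.01]
 [-0.15 -0.01]
 [-0.33  0.72]
 [-0.7   0.59]
 [-0.35  0.33]
 [-0.83  0.51]
 [-0.66  0.4 ]
 [-1.12  0.15]
 [-0.29  0.32]]
[[ 0.4651  0.1035  0.018 ]
 [ 0.5765  0.1291  0.018 ]
 [ 0.5155 -0.1153  0.018 ]
 [ 0.6268 -0.0896  0.018 ]
 [ 0.5135  0.1482  0.124 ]
 [ 0.5645 -0.0733  0.2026]]
top [0.5155 0.1465 0.1222]
top [ 0.5642 -0.0743  0.2085]
top [0.4658 0.1024 0.0186]
top [ 0.6293 -0.0908  0.0176]
scene [0.5134 0.1509 0.1276]
scene [ 0.5679 -0.0702  0.2113]
scene [0.5755 0.1308 0.0215]
scene [ 0.626  -0.0879  0.021 ]
```

The fit and the depth readings agree to about 3 mm. The tab is at (0.5135, 0.148, 0.124) and the bar at (0.565, -0.073, 0.203), with q about 0.05. Now I'll shut the fingers and go to a point above the tab, with tool x along the fixture's x.

>>> apply_moves(steps=[[[-26,-25,0],0.06,1],[[-52,-49,0],0.12,1],[[-78,-74,0],0.18,1],[[-105,-98,0],0.24,1],[[-131,-123,0],0.3,1],[[-157,-147,0],0.36,1],[[-183,-172,0],0.42,1],[[-209,-196,0],0.48,1]])

```text
t: 1.1
tool_pos: [0.3909, 0.4122, 0.2311]
eef_rot: [-1.314, -2.854, 0.001]
force: [0.8, 0.2, 0.0]
width: 0.001
finger_force: 0.0
```

```bash
cat > go.py <<'E'
import sys,numpy as np
from scipy.spatial.transform import Rotation as R
from rig import env
def tell(tx,ty,tz,xang):
    s=env.state();M=R.from_rotvec(s["eef_rot"]).as_matrix();p=s["tool_pos"]
    d=M.T@(np.array([tx,ty,tz])-p)*1e3
    a=np.arctan2(M[1,0],M[0,0]);turn=-(((xang-a)+np.pi)%(2*np.pi)-np.pi)
    print("t",s["t"],"pos",p.round(4),"F",s["force"].round(2),"w",s["width"],"tilt",M[:,2].round(3),"\nmove",d.round(1),"turn",round(turn,3),"joints",s["joints"].round(2))
if __name__=="__main__": tell(*map(float,sys.argv[1:]))
E
python3 go.py .5126 .152 .15 1.797
```

```text
t 1.1 pos [0.3909 0.4122 0.2311] F [0.79 0.16 0.05] w 0.0010550661883933798 tilt [-0. -0. -1.] 
move [-276.8  -76.7   81.2] turn 0.482 joints [-1.01  0.41  0.13  1.97 -0.08  0.76 -0.12]
```

>>> apply_moves(steps=[[[-40,-11,0],0.07,1],[[-80,-22,0],0.14,1],[[-120,-33,0],0.21,1],[[-160,-44,10],0.28,1],[[-200,-55,30],0.35,1],[[-240,-66,50],0.42,1],[[-277,-77,70],0.48,1],[[-277,-77,75],0.48,1]])

```text
t: 2.1
tool_pos: [0.5132, 0.1498, 0.1551]
eef_rot: [1.958, 2.456, -0.004]
force: [0.1, 0.1, 0.7]
width: -0.001
finger_force: 0.0
```

```bash
python3 go.py .5126 .152 .125 1.797; python3 - <<'E'
from rig import cams
import cv2,numpy as np
o=[]
for n in("scene","wrist"):
    d=cams.get_image(n);i=d["img"][:,:,::-1]
    if n=="scene": i=cv2.resize(i[130:265,235:415],(512,384),interpolation=cv2.INTER_CUBIC)
    o.append(i)
cv2.imwrite("pics/c2.png",cv2.resize(np.hstack(o),(800,300)))
E
```

```text
t 2.1 pos [0.5132 0.1498 0.1551] F [0.11 0.1  0.65] w -0.0012318746600775746 tilt [-0.001 -0.002 -1.   ] 
move [ 2.3 -0.  30.1] turn -0.002 joints [-0.56  0.49  0.24  2.12 -0.21  0.56  0.05]
```

View pics/c2.png

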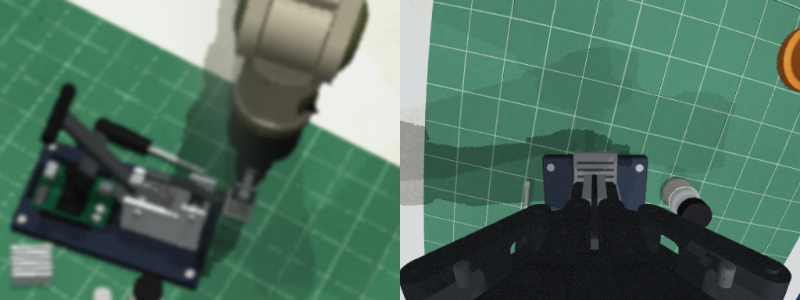

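The wrist view shows the shut fingertips at (593,200), centred over the ribbed tab at (596,165). They are laterally aligned, so I'll descend and press.

>>> apply_moves(steps=[[[2,0,10],0,1],[[2,0,20],0,1],[[2,0,27],0,1],[[2,0,31],0,1],[[2,0,34],0,1],[[2,0,37],0,1],[[2,0,40],0,1],[[2,0,40],0,1]])

```text
t: 3.2
tool_pos: [0.5125, 0.1551, 0.1162]
eef_rot: [1.952, 2.462, 0.0]
force: [0.1, 0.7, 0.9]
width: 0.001
finger_force: 0.3
```

>>> apply_moves(steps=[[[0,0,2],0,1],[[0,0,4],0,1],[[0,0,5],0,1],[[0,0,6],0,1],[[0,0,6],0,1]])

```text
t: 3.82
tool_pos: [0.5124, 0.1551, 0.1102]
eef_rot: [1.952, 2.462, -0.0]
force: [-0.4, 2.3, 1.8]
width: 0.001
finger_force: 1.1
```

>>> apply_moves(steps=[[[0,0,1],0,1],[[0,0,2],0,1],[[0,0,3],0,1],[[0,0,4],0,1],[[0,0,4],0,1]])

```text
t: 4.45
tool_pos: [0.5125, 0.1553, 0.1072]
eef_rot: [1.952, 2.462, 0.001]
force: [-2.8, 2.6, 15.0]
width: -0.0
finger_force: 7.7
```

The tab reached its stop, with the reaction at 15 N and z at 0.107. That matches the predicted 0.108 for fully free. I'll retreat up and move over the bar.

>>> apply_moves(steps=[[[0,0,-20],0,1],[[0,0,-50],0,1],[[0,0,-85],0,1],[[0,0,-120],0,1],[[0,0,-140],0,1],[[-40,0,-145],0,1],[[-80,0,-145],0,1],[[-120,0,-145],0,1]])

```text
t: 5.45
tool_pos: [0.5395, 0.0364, 0.2512]
eef_rot: [1.952, 2.461, -0.001]
force: [0.1, 0.3, 0.5]
width: -0.002
finger_force: 0.0
```

```bash
python3 go.py .5645 -.0733 .235 1.797; python3 - <<'E'
from rig import cams
import cv2
i=cams.get_image("scene")["img"][130:265,235:415,::-1]
cv2.imwrite("pics/c3.png",cv2.resize(i,None,fx=4,fy=4,interpolation=cv2.INTER_CUBIC))
E
```

```text
t 5.45 pos [0.5395 0.0364 0.2512] F [0.06 0.29 0.52] w -0.0016617131836415902 tilt [-0.    -0.001 -1.   ] 
move [-112.5   -0.7   16.2] turn 0.003 joints [-0.4   0.37  0.31  2.01 -0.16  0.79  0.23]
```

View pics/c3.png

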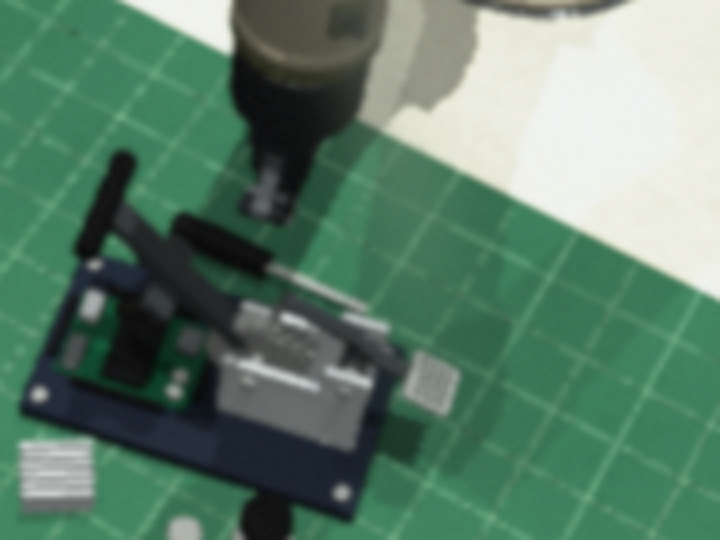

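The picture shows the tab at (432,383) lowered and staying down, with the pawl tilted and the arm still raised. Next I'll go above the bar.

>>> apply_moves(steps=[[[-35,0,0],0,1],[[-70,0,0],0,1],[[-100,0,5],0,1],[[-112,-1,15],0,1],[[-112,-1,25],0,1],[[-112,-1,30],0,1],[[-112,-1,30],0,1]])

```text
t: 6.38
tool_pos: [0.5639, -0.0697, 0.2207]
eef_rot: [-1.949, -2.462, 0.001]
force: [-0.4, 0.2, 0.1]
width: -0.001
finger_force: 0.0
```

```bash
python3 - <<'E'
import numpy as np
for q in np.arange(.05,.91,.05): print(round(q,2),(30-170*np.cos(.9-q)).round(1),(84+170*np.sin(.9-q)).round(1))
E
python3 go.py .5645 -.0733 .212 1.797
```

```text
0.05 -82.2 211.7
0.1 -88.4 206.0
0.15 -94.4 199.9
0.2 -100.0 193.5
0.25 -105.3 186.9
0.3 -110.3 180.0
0.35 -114.9 172.9
0.4 -119.2 165.5
0.45 -123.1 157.9
0.5 -126.6 150.2
0.55 -129.7 142.3
0.6 -132.4 134.2
0.65 -134.7 126.1
0.7 -136.6 117.8
0.75 -138.1 109.4
0.8 -139.2 101.0
0.85 -139.8 92.5
0.9 -140.0 84.0
t 6.375 pos [ 0.5639 -0.0697  0.2207] F [-0.39  0.15  0.15] w -0.0006101773759349974 tilt [-0.001  0.    -1.   ] 
move [-3.6 -0.3  8.7] turn 0.005 joints [-0.19  0.44  0.31  1.99 -0.19  0.74  0.46]
```

>>> apply_moves(steps=[[[-3,0,6],0,1],[[-4,0,10],0,1],[[-7,0,13],0,1],[[-10,0,16],0,1],[[-13,0,19],0,1],[[-16,0,22],0,1],[[-19,0,25],0,1],[[-21,0,28],0,1]])

```text
t: 7.38
tool_pos: [0.5694, -0.0924, 0.1938]
eef_rot: [1.952, 2.46, 0.0]
force: [-0.7, -2.8, 7.6]
width: -0.002
finger_force: 3.8
```

>>> apply_moves(steps=[[[-3,0,3],0,1],[[-5,0,6],0,1],[[-8,0,10],0,1],[[-10,0,13],0,1],[[-13,0,17],0,1],[[-15,0,20],0,1],[[-18,0,24],0,1],[[-20,0,28],0,1]])

```text
t: 8.38
tool_pos: [0.574, -0.1128, 0.166]
eef_rot: [1.952, 2.459, -0.0]
force: [-0.6, -4.8, 6.9]
width: -0.001
finger_force: 3.7
```

>>> apply_moves(steps=[[[-2,0,4],0,1],[[-4,0,8],0,1],[[-6,0,12],0,1],[[-7,0,15],0,1],[[-9,0,19],0,1],[[-10,0,23],0,1],[[-12,0,27],0,1],[[-13,0,31],0,1]])

```text
t: 9.38
tool_pos: [0.5774, -0.1252, 0.1349]
eef_rot: [1.952, 2.458, 0.0]
force: [0.3, -3.6, 5.3]
width: -0.006
finger_force: 2.8
```

>>> apply_moves(steps=[[[-1,0,5],0,1],[[-2,0,10],0,1],[[-3,0,15],0,1],[[-3,0,20],0,1],[[-4,0,25],0,1],[[-4,0,30],0,1],[[-4,0,35],0,1],[[-5,0,39],0,1]])

```text
t: 10.38
tool_pos: [0.5779, -0.1281, 0.095]
eef_rot: [-1.951, -2.462, -0.0]
force: [1.7, -0.8, 2.8]
width: 0.002
finger_force: 2.1
```

>>> apply_moves(steps=[[[0,0,2],0,1],[[0,0,4],0,1],[[0,0,6],0,1],[[0,0,8],0,1],[[0,0,9],0,1],[[0,0,10],0,1],[[0,0,10],0,1]])

```text
t: 11.25
tool_pos: [0.5776, -0.1283, 0.0852]
eef_rot: [-1.952, -2.461, 0.0]
force: [1.1, -1.2, 3.2]
width: -0.003
finger_force: 1.5
```

>>> apply_moves(steps=[[[0,0,1],0,1],[[0,0,2],0,1],[[0,0,3],0,1],[[0,0,4],0,1],[[0,0,4],0,1]])

```text
t: 11.88
tool_pos: [0.5778, -0.1284, 0.0831]
eef_rot: [1.952, 2.461, 0.002]
force: [-3.7, 0.2, 25.1]
width: -0.0
finger_force: 12.6
```

The arm is on its hard stop: the reaction is 25 N and the tip is at 0.083. I'll withdraw straight up and check.

>>> apply_moves(steps=[[[0,0,-10],0,1],[[0,0,-30],0,1],[[0,0,-60],0,1],[[0,0,-100],0,1],[[0,0,-140],0,1],[[-50,0,-150],0,1],[[-100,0,-150],0,1],[[-150,0,-150],0,1]])

```text
t: 12.88
tool_pos: [0.6117, -0.2747, 0.231]
eef_rot: [-1.949, -2.461, -0.0]
force: [0.6, 1.6, 0.8]
width: -0.0
finger_force: 0.0
```

>>> apply_moves(steps=[[[-30,0,0],0,1],[[-40,0,0],0,1],[[-40,0,0],0,1]])

```text
t: 13.25
tool_pos: [0.6206, -0.3126, 0.2306]
eef_rot: [-1.951, -2.46, -0.0]
force: [-0.2, -0.1, -0.2]
width: -0.004
finger_force: 0.0
```

```bash
python3 - <<'E'
from rig import cams,env
import cv2,numpy as np
i=cams.get_image("scene")["img"][130:275,225:370,::-1];j=cams.get_image("top")["img"][150:260,160:290,::-1]
f=lambda a:cv2.resize(a,(400,400),interpolation=cv2.INTER_CUBIC)
cv2.imwrite("pics/c4.png",np.hstack([f(i),f(j)]))
s=env.state();print(s["t"],s["tool_pos"],s["force"])
E
```

```text
13.35 [ 0.62101883 -0.31136298  0.2309699 ] [-0.72429172 -0.07101138 -1.07135138]
```

View pics/c4.png

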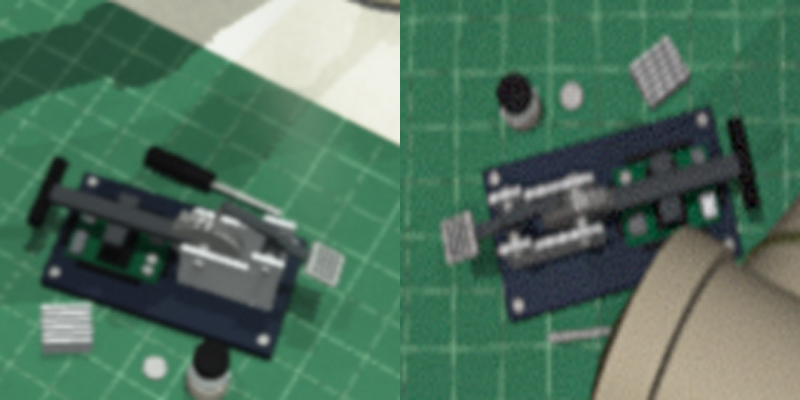

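The arm lies level over the board, with the bar at (47,192) on the left and (743,163) on the right. The tab is still down at (325,262), the loose things are undisturbed, and the hand is clear, so I'll hand it in.

```bash
python3 -c "
from rig import sign_off
print(sign_off())"
```

```text
the job is handed in; nothing more can be done
None
```

I pressed the pawl's tab down to its stop and it stayed free. I then pushed the hold-down arm onto its stop over the board, moved the hand clear, and handed the job in at 13.4 s; no verdict was returned.

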